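# Pin the test link into the pull tester's yoke

### The job

Take the full-length thick pin with the tall round knob out of the pin rack and couple the test link to the pull tester with it: lower the pin, nose first, through the yoke that has the link's eye between its ears, through both ears and the eye, until it is fully home with its flange on the guide collar. Leave it there, let go. The other pins and the empty yoke are not needed.

Things in the scene. Friction and masses are not known exactly. Their poses are not given: they have to be found in the camera images.
- pin_knob (a point): Centre of the right pin's knob: grip here. Loose pin, 0.15-0.3 kg, hanging upright. From the top: black cylindrical knob, 26 mm across, 48 high; steel flange 50 across, 5 thick; steel shank 18 across, 72 long. Flange underside 29 mm below this point. z up the pin; x along the rack's row at the start: fingers closing along y clear the neighbours.
- pin_nose (a point): Tip of the right pin's nose, on its axis, 101 mm below the knob's centre (same axes). The nose tapers from 18 to 5 mm across over the last 13 mm, so it finds its way into a bore.
- yoke_mouth (a point): Centre of the rim (42 mm inside, z 96 mm) of the cone collar on the fixed yoke that holds the flat link (the other yoke has none). Below the rim: collar narrows to 28 mm at 14; upper ear to 26; link's eye 30-40; lower ear 44-56; base plate at 84. Bores 28 mm, in line. Pin home: flange on this rim, nose 72 below. x along the link, z up. Nothing of the yoke is higher than the rim.
- rack: Open grey pin rack, fixed; plate 235 x 70 mm, top 95 mm above the table; three 24 mm holes in a row along its x, 75 mm apart, the middle one at its centre. Pins hang in them by their flanges: the right one, a short one with a crossbar head, a thin one with a narrow cap, in any order. Origin on the table under the plate's centre, z up.

How it is judged:
By the outcome, as a careful person would: the job done as asked, in the order asked, and still so for the second after the job is handed in, with the robot touching nothing.
It also fails if it takes over 35 s, if anything falls off the work surface, if the arm or the gripper's body presses on something with over 40 N, if the wrist force passes 120 N, or if a joint passes its speed limit or range.

### The arm

A 6-joint arm with a two-finger parallel gripper is mounted at the origin on the work surface. World frame = base frame: x ahead of the robot, y to its left, z up, the work surface at z = 0. Lengths are in m, angles in rad, forces in N, time in s.
With the tool pointing down it reaches from about 0.35 to 0.85 m from the base axis. Payload 8.1 kg.
Tool frame: the origin (TCP) lies at the centre of the arm's flange, where the gripper is bolted on; the fingertips stand 173 mm ahead of it and the grasp point (between the pads) lies 155 mm ahead of it; z points along the fingers, y is the direction in which the jaws open and shut (so a half turn about z gives the same grasp; the last joint's range is limited). The gripper opens to 85 mm and grips with 20 to 120 N. Pads are 22 mm wide; open, the fingers measure 114 mm over their backs; the gripper's body (76 mm by 85 mm) begins 54 mm behind the grasp point. The pads swing forward as they close: fully open they stand 13 mm farther back than shut.
Start: joints at [1.114, 0.13, 1.488, -0, 1.523, -0.085], TCP at [0.218, 0.559, 0.405] pointing down, gripper open.
Joint ranges: [-2.96, 2.96], [-0.89, 2.26], [0.02, 2.5], [-1.34, 4.48], [0, 2.73], [-2.66, 2.66]. Speed limits (rad/s): [2.39, 2.39, 2.79, 3.14, 3.14, 3.14].

### API

Orientations are given as a unit quaternion [w, x, y, z].
In Python, from station import * gives the robot as it stands. The module is installed in compiled form; this text tells all that it offers.
- The arm moves only by the tool drive_tool, never from a script. Its argument "increments" is a list of rows, each an object with "translation": the shift along the tool's x, y, z in m, a list of three; "spin": the turn about the tool's z in degrees. In form: [{"translation": [x, y, z], "spin": spin}, ...]. A call has exactly 10 rows; each row shifts and turns the commanded pose from where the row before left it, along the tool's axes as they then stand; what a row does not reach is not made up. A row lasts 1/8 s, in which the tool goes at most 62.5 mm and 10.7 degrees, less where a joint would pass 70% of its speed; a pose out of reach is approached as far as the arm can. A call is refused whole if a number of a shift passes 0.0625 or a number of a turn 10.7, either way. A call with a gripper value outside its range is refused whole. "fingers" is the gripper's target within -1 to 1 (fully open at 1, half-way at 0, shut at -1), set as the call begins (left out, the last holds). The fingers move at their own pace and stop on an object; "grip_force" is the grip in N (left out, the last holds). Time passes only in rows, so rows that do not move let the fingers close, or fill a call up. It gives the time, the measured TCP pose, the force and the opening at its end, in the units of the state.
- get_state(): the state, without advancing time (a new reading comes with each control period).
- camera(name): name is "scene" or "top" or "wrist"; returns (picture, depth): 480x640x3 uint8, blue, green, red; 480x640 float32, m along the optical axis (not along the pixel's ray), 0 where there is no reading.
- camera_model(name): a dict with "fovy" (degrees; the focal length in pixels is half the picture's height over the tangent of half this angle, whatever the lens; pixels are square), "cx", "cy" (the principal point, pixels), "D" ([k1, k2, p1, p2, k3] as OpenCV has them; the pictures are not rectified), "pose" (4x4, takes a point from camera to world coordinates). Camera axes: x right, y down, z forward; pixel columns grow to the right and rows downward; lengths in m; the calibration is good to about 2 mm. A picture is of the moment at which its call begins: read the wrist's pose just before it. camera_model takes no time and is no camera call; for the wrist camera it gives the pose at the moment of the call.
- close_job(): hands the job in, once; it reports no verdict.
The state is a dict: "time_s": time; "q": joint angles; "joint_vel": joint speeds; "joint_torque": joint torques, N m; "position": TCP position; "eef_rot": TCP orientation; "ft_force": force on the tool from outside, world axes, zero at the start; "moment": the same for the moment, N m; "grip_width": finger opening in m.
Only numpy, scipy, OpenCV 4.12 (cv2) and the standard library are available. Lean on these libraries where they do the work, as an engineer would, in place of code of your own. Each camera call takes 0.05 s, during which the arm holds its last target. There are 200 camera calls.

## Working session

There is one attempt and no reset: what is moved stays moved. The work goes in short steps, Python scripts to look and compute and a tool call to move; the robot and the scene stay as the last step left them, time stands still between calls to the robot, and variables do not carry over. Pictures are saved under pics/ and viewed, about 8 in all and at most 12, crops included, and the job is handed in when it is done.

Besides the shell and the picture viewer there is one more tool, called after ">>>" as name(argument=value, ...) on one line, values as JSON. drive_tool: Moves the arm, as the interface text tells. Its arguments: {"type":"object","properties":{"increments":{"type":"array","items":{"type":"object","properties":{"translation":{"type":"array","items":{"type":"number"}},"spin":{"type":"number"}}}},"fingers":{"type":"number"},"grip_force":{"type":"number"}},"required":["increments"]}

```bash
mkdir -p pics; cat > h.py <<'E'
from station import *
import numpy as np, cv2
def K(m):
    f=240/np.tan(np.radians(m["fovy"])/2); return np.array([[f,0,m["cx"]],[0,f,m["cy"]],[0,0,1.]])
def ray(m,u,v):
    p=cv2.undistortPoints(np.array([[[u,v]]],float),K(m),np.array(m["D"],float))[0,0]
    return np.array([p[0],p[1],1.])
def atz(m,u,v,z):
    P=np.array(m["pose"]); d=P[:3,:3]@ray(m,u,v); o=P[:3,3]; return o+d*(z-o[2])/d[2]
def cloud(m,dep):
    v,u=np.mgrid[0:480,0:640]; p=cv2.undistortPoints(np.stack([u,v],-1).reshape(-1,1,2).astype(float),K(m),np.array(m["D"],float)).reshape(480,640,2)
    c=np.dstack([p,np.ones((480,640))])*dep[...,None]; P=np.array(m["pose"]); return c@P[:3,:3].T+P[:3,3]
E
python3 - <<'E'
from h import *
for n in("top","scene"):
    m=camera_model(n);p,d=camera(n);cv2.imwrite(f"pics/{n}1.png",p);np.save(f"{n}1.npy",d);print(n,m)
print(get_state())
E
```

```text
top {'fovy': 45.21492698619819, 'cx': 320.8876323345685, 'cy': 242.6681504537756, 'D': array([-0.0213967,  0.       ,  0.       ,  0.       ,  0.       ]), 'pose': array([[-0.02054969, -0.98855172,  0.14947646,  0.41845078],
       [-0.99968668,  0.01817944, -0.01720623,  0.00771453],
       [ 0.01429185, -0.14978321, -0.98861556,  1.16032729],
       [ 0.        ,  0.        ,  0.        ,  1.        ]])}
scene {'fovy': 43.78167050276761, 'cx': 320.3872678380983, 'cy': 229.8391048361173, 'D': array([-0.07849455,  0.        ,  0.        ,  0.        ,  0.        ]), 'pose': array([[-0.87759925,  0.31291705, -0.3631838 ,  0.99398728],
       [ 0.47909783,  0.59915333, -0.64146751,  0.77676842],
       [ 0.01687666, -0.73695197, -0.67573439,  0.93977601],
       [ 0.        ,  0.        ,  0.        ,  1.        ]])}
{'time_s': 0.1, 'q': array([ 1.11365353e+00,  1.31089624e-01,  1.48919819e+00,  1.39535631e-05,
        1.52300126e+00, -8.53886071e-02]), 'joint_vel': array([ 3.14129149e-04, -1.17853828e-03, -2.36726075e-03,  5.49431762e-04,
        1.58575361e-03, -4.82073116e-05]), 'joint_torque': array([ 6.31968160e-04, -5.70947242e+01, -5.01944733e+01, -2.96569006e-04,
        8.04671872e-03, -1.86982300e-05]), 'position': array([0.21782596, 0.55883425, 0.40373143]), 'eef_rot': array([-2.33991949e-04,  1.84808856e-01,  9.82774118e-01, -8.15323955e-04]), 'ft_force': array([ 0.22606873, -0.22068932, -0.5437189 ]), 'moment': array([-0.0266557 ,  0.04490005, -0.00598023]), 'grip_width': 0.08578787866536414}
```

View pics/top1.png

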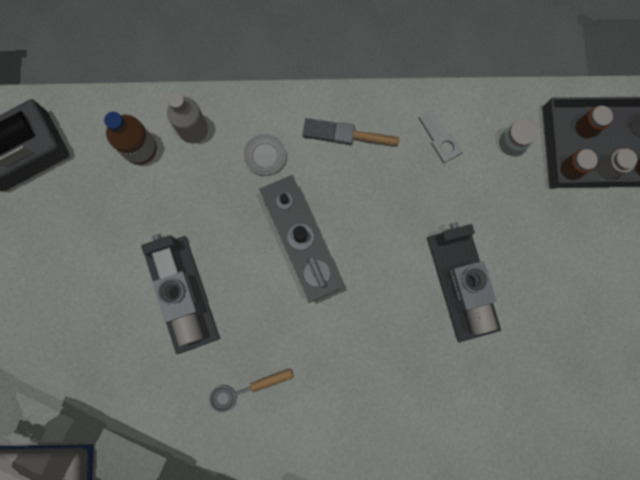

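View pics/scene1.png

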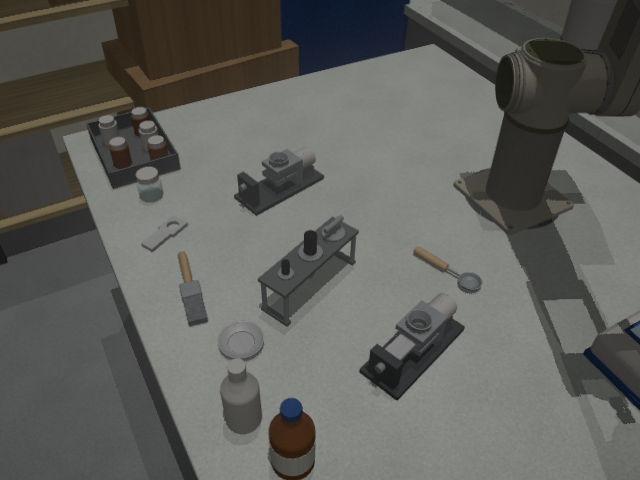

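The top view shows the rack with the tall knob pin in the middle, at about (300,235). The left yoke, with its collar near (172,290), holds the pale link. The right yoke has no link. I'll crop closer and measure.

```bash
python3 - <<'E'
from h import *
p=cv2.imread("pics/top1.png")
a=cv2.resize(p[170:310,245:355],None,fx=4,fy=4,interpolation=2); b=cv2.resize(p[225:365,130:225],None,fx=4,fy=4,interpolation=2)
cv2.imwrite("pics/crop.png",cv2.convertScaleAbs(np.hstack([a[:,:400],b]),alpha=1.5))
m=camera_model("top");C=cloud(m,np.load("top1.npy"))
for u,v in[(300,234),(284,199),(316,272),(172,291),(172,270),(164,262),(320,255),(290,245)]:print(u,v,C[v,u].round(4))
print("knob",atz(m,300,233,.148),"mouth",atz(m,172,290,.096),"rack ends",atz(m,280,182,.095),atz(m,327,296,.095))
E
```

```text
300 234 [0.5874 0.0269 0.1506]
284 199 [0.6562 0.0555 0.1301]
316 272 [ 5.212e-01 -4.000e-04  1.299e-01]
172 291 [0.5005 0.2855 0.0113]
172 270 [0.5367 0.2733 0.0648]
164 262 [0.5524 0.2891 0.0639]
320 255 [ 0.556  -0.0087  0.0971]
290 245 [0.5757 0.0468 0.0986]
knob [0.58960138 0.02692211 0.148     ] mouth [0.49629905 0.26509387 0.096     ] rack ends [0.69743234 0.06440603 0.095     ] [ 0.47984899 -0.02005535  0.095     ]
```

View pics/crop.png

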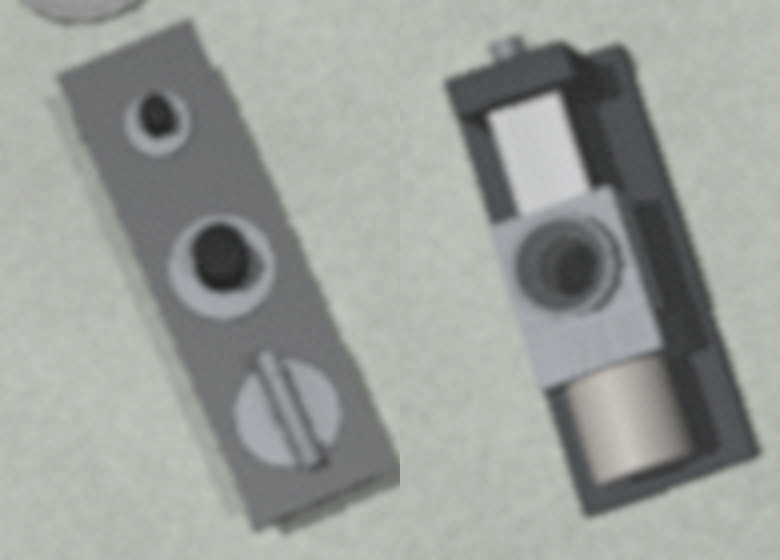

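```bash
cat >> h.py <<'E'
from scipy.spatial.transform import Rotation as R
def yaw(s):
    w,x,y,z=s["eef_rot"]; X=R.from_quat([x,y,z,w]).as_matrix(); return np.degrees(np.arctan2(X[1,0],X[0,0])),X
def plan(target,tyaw=None,n=10):
    "n equal rows to world target"
    s=get_state();a,X=yaw(s);d=np.array(target)-s["position"]
    sp=0 if tyaw is None else -((tyaw-a+180)%360-180)
    print("yaw",a.round(2),"tilt z",X[:,2].round(4),"pos",s["position"].round(4),"d",d.round(4),"F",s["ft_force"].round(1))
    for i in range(n):
        t=np.radians(a-sp*i/n);x=np.array([np.cos(t),np.sin(t)]);y=np.array([np.sin(t),-np.cos(t)])
        print([round(float(v),4) for v in(d[:2]@x/n,d[:2]@y/n,-d[2]/n)],round(sp/n,2))
        if sp==0: break
E
python3 - <<'E'
from h import *
m=camera_model("top")
print("flange",atz(m,300,237,.100),"knobtop",atz(m,300.2,232.5,.148),"mouth",atz(m,171.75,290.5,.096))
w=np.array(camera_model("wrist")["pose"]);s=get_state();_,X=yaw(s);print("wristcam in tool",X.T@(w[:3,3]-s["position"]),(X.T@w[:3,:3]).round(2))
plan([.575,.05,.37],201.5)
E
```

```text
flange [0.59016205 0.02794697 0.1       ] knobtop [0.59049755 0.02655255 0.148     ] mouth [0.49538742 0.26553789 0.096     ]
wristcam in tool [0.06898218 0.00016822 0.03061649] [[-0.   -0.96 -0.27]
 [ 1.   -0.   -0.  ]
 [ 0.   -0.27  0.96]]
yaw 158.7 tilt z [-8.0e-04 -1.5e-03 -1.0e+00] pos [0.2178 0.5588 0.4037] d [ 0.3572 -0.5088 -0.0337] F [ 0.2 -0.2 -0.5]
[-0.0518, -0.0344, 0.0034] -4.28
[-0.049, -0.0382, 0.0034] -4.28
[-0.0461, -0.0418, 0.0034] -4.28
[-0.0428, -0.0451, 0.0034] -4.28
[-0.0393, -0.0481, 0.0034] -4.28
[-0.0356, -0.0509, 0.0034] -4.28
[-0.0317, -0.0535, 0.0034] -4.28
[-0.0276, -0.0557, 0.0034] -4.28
[-0.0234, -0.0576, 0.0034] -4.28
[-0.0191, -0.0592, 0.0034] -4.28
```

>>> drive_tool(increments=[{"translation": [-0.052,-0.034,0.003],"spin": -4.3},{"translation": [-0.049,-0.038,0.003],"spin": -4.3},{"translation": [-0.046,-0.042,0.003],"spin": -4.3},{"translation": [-0.043,-0.045,0.003],"spin": -4.3},{"translation": [-0.039,-0.048,0.003],"spin": -4.3},{"translation": [-0.036,-0.051,0.003],"spin": -4.3},{"translation": [-0.032,-0.053,0.003],"spin": -4.3},{"translation": [-0.028,-0.056,0.003],"spin": -4.3},{"translation": [-0.023,-0.058,0.003],"spin": -4.3},{"translation": [-0.019,-0.059,0.003],"spin": -4.3}], fingers=1)

```text
time_s: 1.35
position: [0.5773, 0.0493, 0.3742]
eef_rot: [-0.0, -0.189, 0.982, 0.0]
ft_force: [-0.2, 1.1, 1.0]
grip_width: 0.085
```

```bash
python3 - <<'E'
from h import *
m=camera_model("wrist");p,d=camera("wrist");cv2.imwrite("pics/w1.png",p);np.save("w1.npy",d)
import pickle;pickle.dump(m,open("w1.pkl","wb"))
plan([.5903,.0272,.34],201.5,4)
E
```

```text
yaw -158.15 tilt z [ 7.0e-04 -3.8e-03 -1.0e+00] pos [0.5799 0.0434 0.3733] d [ 0.0104 -0.0162 -0.0333] F [-3.5 -4.5  0. ]
[-0.0009, -0.0047, 0.0083] 0.09
[-0.0009, -0.0047, 0.0083] 0.09
[-0.0009, -0.0047, 0.0083] 0.09
[-0.0009, -0.0047, 0.0083] 0.09
```

View pics/w1.png

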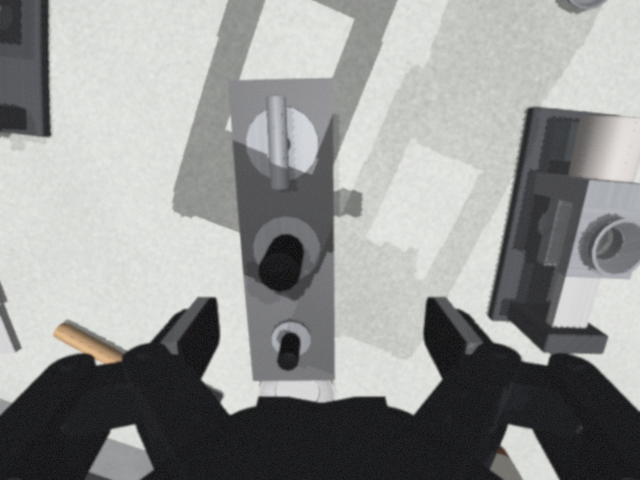

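The wrist view shows the rack running straight up the image. The knob pin is in the middle, with its flange centre near (286,249) and knob top near (280,270), and the jaws lie across the row. I'll cross-check the position.

```bash
python3 - <<'E'
from h import *
import pickle;m=pickle.load(open("w1.pkl","rb"))
print("flange",atz(m,286,250,.1),"knobtop",atz(m,280,271,.148),"mouth",atz(m,616,243,.096))
e=[atz(m,232,84,.095),atz(m,333,80,.095),atz(m,253,380,.095),atz(m,334,380,.095)];print(np.array(e).round(4))
a=(e[2]+e[3]-e[0]-e[1])/2;print("rack ang",np.degrees(np.arctan2(a[1],a[0])),np.linalg.norm(a))
plan([.5903,.0272,.32],201.5,5)
E
```

```text
flange [0.59147116 0.02753365 0.1       ] knobtop [0.58978662 0.02809628 0.148     ] mouth [0.49285941 0.26263023 0.096     ]
[[ 0.4976 -0.0465  0.095 ]
 [ 0.4705  0.0155  0.095 ]
 [ 0.7119  0.0412  0.095 ]
 [ 0.6861  0.1049  0.095 ]]
rack ang 22.402373629944417 0.2324691324328692
yaw -158.15 tilt z [ 7.0e-04 -3.8e-03 -1.0e+00] pos [0.5799 0.0434 0.3733] d [ 0.0104 -0.0162 -0.0533] F [-3.5 -4.5  0. ]
[-0.0007, -0.0038, 0.0107] 0.07
[-0.0007, -0.0038, 0.0107] 0.07
[-0.0007, -0.0038, 0.0107] 0.07
[-0.0007, -0.0038, 0.0107] 0.07
[-0.0007, -0.0038, 0.0107] 0.07
```

>>> drive_tool(increments=[{"translation": [0,0,0.01],"spin": 0},{"translation": [0,0,0.01],"spin": 0},{"translation": [0,0,0.01],"spin": 0},{"translation": [0,0,0],"spin": 0},{"translation": [0,0,0],"spin": 0},{"translation": [0,0,0],"spin": 0},{"translation": [0,0,0],"spin": 0},{"translation": [0,0,0],"spin": 0},{"translation": [0,0,0],"spin": 0},{"translation": [0,0,0],"spin": 0}])

```text
time_s: 2.65
position: [0.5766, 0.0512, 0.3447]
eef_rot: [0.0, -0.188, 0.982, -0.0]
ft_force: [-0.9, 0.7, 0.2]
grip_width: 0.0852
```

```bash
python3 - <<'E'
from h import *
plan([.5905,.0275,.281],201.8,1)
E
```

```text
yaw -158.3 tilt z [ 0. -0. -1.] pos [0.5766 0.0512 0.3447] d [ 0.0139 -0.0237 -0.0637] F [-0.9  0.7  0.2]
[-0.0042, -0.0272, 0.0637] -0.1
```

>>> drive_tool(increments=[{"translation": [-0.001,-0.007,0],"spin": 0},{"translation": [-0.001,-0.007,0],"spin": 0},{"translation": [-0.001,-0.007,0.005],"spin": 0},{"translation": [-0.001,-0.006,0.01],"spin": 0},{"translation": [0,0,0.015],"spin": 0},{"translation": [0,0,0.015],"spin": 0},{"translation": [0,0,0.011],"spin": 0},{"translation": [0,0,0.007],"spin": 0},{"translation": [0,0,0],"spin": 0},{"translation": [0,0,0],"spin": 0}])

```text
time_s: 3.9
position: [0.5905, 0.0276, 0.2823]
eef_rot: [0.0, -0.188, 0.982, -0.0]
ft_force: [-0.1, 0.8, -0.2]
grip_width: 0.0853
```

>>> drive_tool(increments=[{"translation": [0,0,0],"spin": 0},{"translation": [0,0,0],"spin": 0},{"translation": [0,0,0],"spin": 0},{"translation": [0,0,0],"spin": 0},{"translation": [0,0,0],"spin": 0},{"translation": [0,0,0],"spin": 0},{"translation": [0,0,0],"spin": 0},{"translation": [0,0,0],"spin": 0},{"translation": [0,0,0],"spin": 0},{"translation": [0,0,0],"spin": 0}], fingers=-1, grip_force=60)

```text
time_s: 5.15
position: [0.5904, 0.0276, 0.2821]
eef_rot: [0.0, -0.188, 0.982, -0.0]
ft_force: [0.3, -1.5, 5.6]
grip_width: 0.0252
```

```bash
python3 - <<'E'
from h import *
s=get_state();print(s["grip_width"],s["moment"])
plan([.4955,.2645,.4],201.8,1)
E
```

```text
0.025179002165742946 [-0.14187158 -0.0515037  -0.03932994]
yaw -158.3 tilt z [ 7.e-04 -1.e-04 -1.e+00] pos [0.5904 0.0276 0.2821] d [-0.0949  0.2369  0.1179] F [ 0.3 -1.5  5.6]
[0.0006, 0.2553, -0.1179] -0.1
```

>>> drive_tool(increments=[{"translation": [0,0,-0.004],"spin": 0},{"translation": [0,0,-0.01],"spin": 0},{"translation": [0,0,-0.016],"spin": 0},{"translation": [0,0,-0.02],"spin": 0},{"translation": [0,0,-0.02],"spin": 0},{"translation": [0,0,-0.02],"spin": 0},{"translation": [0,0,-0.014],"spin": 0},{"translation": [0,0,-0.006],"spin": 0},{"translation": [0,0,0],"spin": 0},{"translation": [0,0,0],"spin": 0}])

```text
time_s: 6.4
position: [0.59, 0.0276, 0.3906]
eef_rot: [-0.001, -0.188, 0.982, 0.0]
ft_force: [-0.6, 0.1, -3.0]
grip_width: 0.025
```

>>> drive_tool(increments=[{"translation": [0,0.01,0],"spin": 0},{"translation": [0,0.02,0],"spin": 0},{"translation": [0,0.03,0],"spin": 0},{"translation": [0,0.035,0],"spin": 0},{"translation": [0,0.035,0],"spin": 0},{"translation": [0,0.03,0],"spin": 0},{"translation": [0,0.02,0],"spin": 0},{"translation": [0,0.01,0],"spin": 0},{"translation": [0,0,0],"spin": 0},{"translation": [0,0,0],"spin": 0}])

```text
time_s: 7.65
position: [0.5203, 0.2035, 0.3916]
eef_rot: [-0.0, -0.188, 0.982, -0.0]
ft_force: [0.5, -0.0, -3.4]
grip_width: 0.0248
```

```bash
python3 - <<'E'
from h import *
import pickle
m=camera_model("wrist");p,d=camera("wrist");cv2.imwrite("pics/w2.png",p);pickle.dump(m,open("w2.pkl","wb"))
print(get_state()["grip_width"]);plan([.4955,.2645,.385],201.8,1)
q,_=camera("scene");cv2.imwrite("pics/s2.png",cv2.convertScaleAbs(cv2.resize(q[150:400,250:500],None,fx=2.3,fy=2.3),alpha=1.4))
E
```

```text
0.02462961971907081
yaw -158.36 tilt z [ 0.e+00 -3.e-04 -1.e+00] pos [0.5204 0.2034 0.3917] d [-0.0249  0.0611 -0.0067] F [-0.1 -0.2 -3.1]
[0.0006, 0.066, 0.0067] -0.16
```

View pics/w2.png

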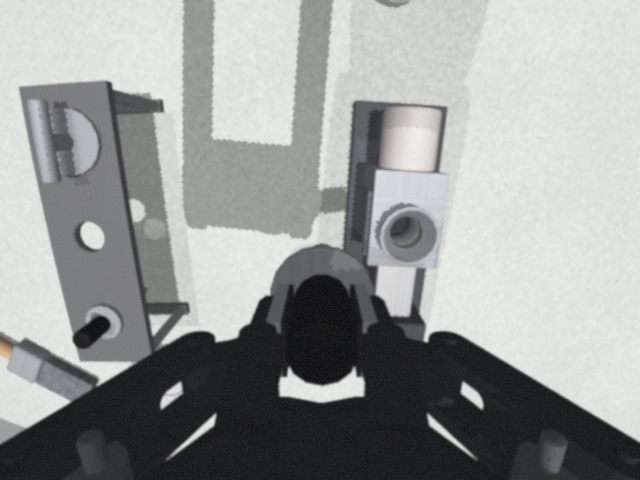

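View pics/s2.png

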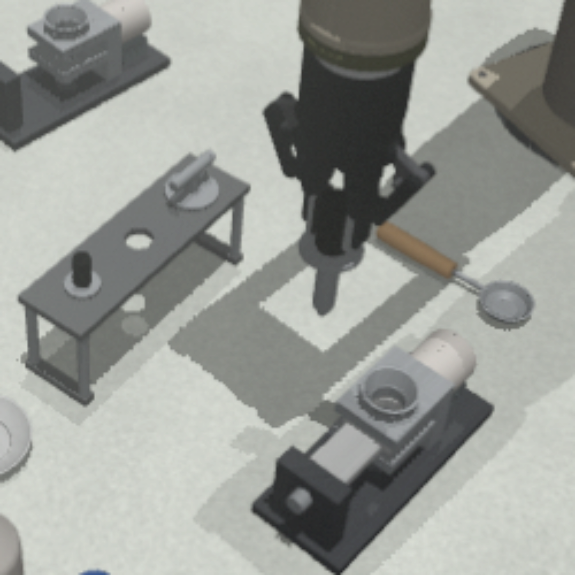

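The wrist view shows the pin gripped and centred in the jaws, with the collar rim centred near (408,234). The scene view shows the pin hanging nose down, with its tip near crop (322,312), well clear of the rack. I'll check the collar position and the pin's tilt.

```bash
python3 - <<'E'
from h import *
import pickle;m=pickle.load(open("w2.pkl","rb"))
print("mouth",atz(m,408.5,234,.096))
s=camera_model("scene");P=np.linalg.inv(np.array(s["pose"]))
gp=get_state()["position"]
for n,z in(("tip",.155+.003+.101),("flangeTop",.155+.003+.024),("flangeBot",.155+.003+.029)):
    c=P[:3,:3]@(gp-[0,0,z])+P[:3,3];uv=cv2.projectPoints(c[None],np.zeros(3),np.zeros(3),K(s),np.array(s["D"],float))[0].ravel()
    print(n,uv,(uv-[250,150])*2.3, (gp-[0,0,z])[2])
q=cv2.imread("pics/top1.png");t,_=camera("top");mt=camera_model("top")
t=t.copy();cv2.imwrite("pics/pin.png",np.hstack([cv2.convertScaleAbs(cv2.resize(cv2.imread("pics/s2.png")[180:330,250:400],None,fx=2.5,fy=2.5),alpha=1),cv2.convertScaleAbs(cv2.resize(cv2.imread("pics/w2.png")[185:285,350:460],(412,375),interpolation=2),alpha=.9)]))
E
```

```text
mouth [0.49326964 0.26733174 0.096     ]
tip [390.32206061 286.44858343] [322.7407394  313.83174189] 0.13266844759018886
flangeTop [394.62467182 256.564304  ] [332.63674518 245.0978992 ] 0.20966844759018888
flangeBot [394.33300042 258.59707673] [331.96590096 249.77327648] 0.20466844759018887
```

View pics/pin.png

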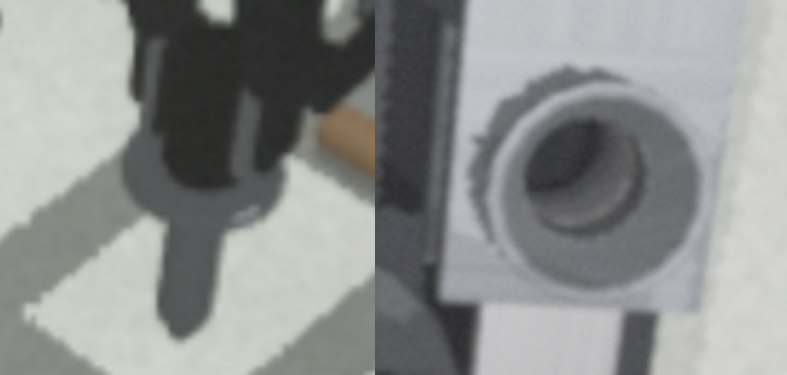

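The tip projects to within 1 px of where it is seen, so the pin is upright. The two cameras put the mouth 3 mm apart, at about (0.494, 0.2665), and the bore has 5 mm of clearance on each side. I'm moving over it.

>>> drive_tool(increments=[{"translation": [0.001,0.008,0],"spin": 0},{"translation": [0,0.014,0],"spin": 0},{"translation": [0,0.016,0],"spin": 0},{"translation": [0,0.014,0],"spin": 0},{"translation": [0,0.011,0],"spin": 0},{"translation": [0,0.005,0],"spin": 0},{"translation": [0,0,0.005],"spin": 0},{"translation": [0,0,0.01],"spin": 0},{"translation": [0,0,0.01],"spin": 0},{"translation": [0,0,0.005],"spin": 0}])

```text
time_s: 9.05
position: [0.4937, 0.2665, 0.3601]
eef_rot: [-0.001, -0.188, 0.982, -0.0]
ft_force: [0.4, -0.3, -2.6]
grip_width: 0.0249
```

```bash
python3 - <<'E'
from h import *
q,_=camera("scene");w,_=camera("wrist")
cv2.imwrite("pics/s3.png",np.hstack([cv2.convertScaleAbs(cv2.resize(q[240:390,350:480],(433,500)),alpha=1.4),cv2.resize(w[150:400,200:440],(360,500))[:, :360]]))
plan([.494,.2665,.285],None,1)
E
```

```text
yaw -158.32 tilt z [-1.7e-03 -7.0e-04 -1.0e+00] pos [0.4937 0.2666 0.3605] d [ 0.0003 -0.0001 -0.0755] F [ 0.  -0.5 -3. ]
[-0.0002, -0.0002, 0.0755] 0.0
```

View pics/s3.png

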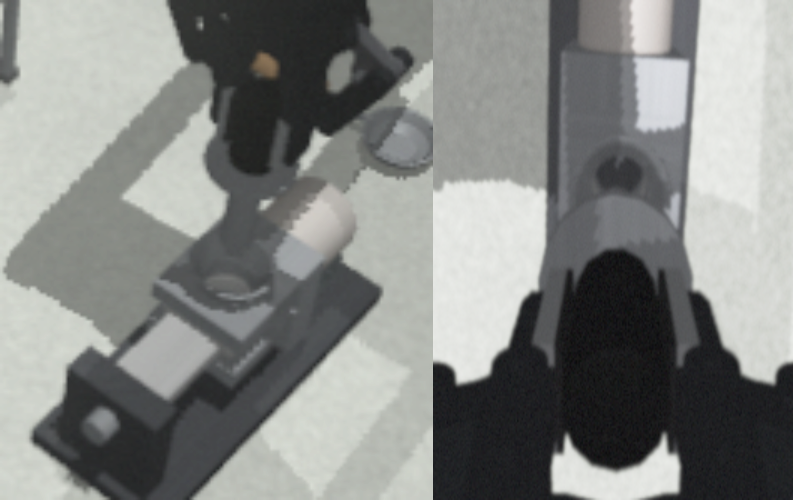

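The nose is just above the collar. In the scene crop the tip is near (237,260) and the rim centre near (230,278), which fits a nose 5 mm above the rim. Lowering.

>>> drive_tool(increments=[{"translation": [0,0,0.004],"spin": 0},{"translation": [0,0,0.006],"spin": 0},{"translation": [0,0,0.006],"spin": 0},{"translation": [0,0,0.006],"spin": 0},{"translation": [0,0,0.006],"spin": 0},{"translation": [0,0,0.006],"spin": 0},{"translation": [0,0,0.004],"spin": 0},{"translation": [0,0,0.002],"spin": 0},{"translation": [0,0,0],"spin": 0},{"translation": [0,0,0],"spin": 0}])

```text
time_s: 10.4
position: [0.494, 0.267, 0.322]
eef_rot: [0.0, -0.188, 0.982, 0.0]
ft_force: [-0.5, -1.1, -3.4]
grip_width: 0.0247
```

>>> drive_tool(increments=[{"translation": [0,0,0.004],"spin": 0},{"translation": [0,0,0.005],"spin": 0},{"translation": [0,0,0.005],"spin": 0},{"translation": [0,0,0.005],"spin": 0},{"translation": [0,0,0.005],"spin": 0},{"translation": [0,0,0.004],"spin": 0},{"translation": [0,0,0.004],"spin": 0},{"translation": [0,0,0.002],"spin": 0},{"translation": [0,0,0.001],"spin": 0},{"translation": [0,0,0],"spin": 0}])

```text
time_s: 11.65
position: [0.494, 0.267, 0.2868]
eef_rot: [0.0, -0.188, 0.982, 0.0]
ft_force: [0.0, -0.1, -3.0]
grip_width: 0.0248
```

>>> drive_tool(increments=[{"translation": [0,0,0.001],"spin": 0},{"translation": [0,0,0.001],"spin": 0},{"translation": [0,0,0.001],"spin": 0},{"translation": [0,0,0],"spin": 0},{"translation": [0,0,0],"spin": 0},{"translation": [0,0,0],"spin": 0},{"translation": [0,0,0],"spin": 0},{"translation": [0,0,0],"spin": 0},{"translation": [0,0,0],"spin": 0},{"translation": [0,0,0],"spin": 0}])

```text
time_s: 12.9
position: [0.4939, 0.267, 0.2837]
eef_rot: [-0.0, -0.188, 0.982, 0.0]
ft_force: [-0.7, 0.6, -2.8]
grip_width: 0.0247
```

>>> drive_tool(increments=[{"translation": [0,0,0.0005],"spin": 0},{"translation": [0,0,0.0005],"spin": 0},{"translation": [0,0,0.0005],"spin": 0},{"translation": [0,0,0],"spin": 0},{"translation": [0,0,0],"spin": 0},{"translation": [0,0,0],"spin": 0},{"translation": [0,0,0],"spin": 0},{"translation": [0,0,0],"spin": 0},{"translation": [0,0,0],"spin": 0},{"translation": [0,0,0],"spin": 0}])

```text
time_s: 14.15
position: [0.494, 0.267, 0.283]
eef_rot: [0.0, -0.188, 0.982, -0.0]
ft_force: [-4.9, -2.6, 4.6]
grip_width: 0.0247
```

Contact at the predicted height of 0.283. Releasing.

>>> drive_tool(increments=[{"translation": [0,0,0],"spin": 0},{"translation": [0,0,0],"spin": 0},{"translation": [0,0,0],"spin": 0},{"translation": [0,0,0],"spin": 0},{"translation": [0,0,0],"spin": 0},{"translation": [0,0,0],"spin": 0},{"translation": [0,0,0],"spin": 0},{"translation": [0,0,0],"spin": 0},{"translation": [0,0,0],"spin": 0},{"translation": [0,0,0],"spin": 0}], fingers=1)

```text
time_s: 15.4
position: [0.4939, 0.267, 0.2822]
eef_rot: [-0.0, -0.188, 0.982, 0.0]
ft_force: [-0.4, 0.0, 0.6]
grip_width: 0.0855
```

>>> drive_tool(increments=[{"translation": [0,0,-0.005],"spin": 0},{"translation": [0,0,-0.012],"spin": 0},{"translation": [0,0,-0.02],"spin": 0},{"translation": [0,0,-0.02],"spin": 0},{"translation": [0,0,-0.02],"spin": 0},{"translation": [0,0,-0.02],"spin": 0},{"translation": [0,0,-0.015],"spin": 0},{"translation": [0,0,-0.008],"spin": 0},{"translation": [0,0,0],"spin": 0},{"translation": [0,0,0],"spin": 0}])

```text
time_s: 16.65
position: [0.4937, 0.2669, 0.4012]
eef_rot: [-0.001, -0.188, 0.982, -0.0]
ft_force: [-0.7, -0.3, 0.3]
grip_width: 0.0854
```

```bash
python3 - <<'E'
from h import *
q,d=camera("scene");C=cloud(camera_model("scene"),d)
w,dw=camera("wrist");W=cloud(camera_model("wrist"),dw)
cv2.imwrite("pics/s4.png",np.hstack([cv2.convertScaleAbs(cv2.resize(q[240:390,350:480],(433,500)),alpha=1.4),cv2.resize(w[150:400,200:440],(360,500))]))
for n,c in(("scene",C),("wrist",W)):
    r=np.hypot(c[...,0]-.494,c[...,1]-.2665)
    print(n,"top z",np.percentile(c[(r<.008)&(c[...,2]<.16)][:,2],[50,90]) if ((r<.008)&(c[...,2]<.16)).any() else None,"flange z",np.median(c[(r>.017)&(r<.023)&(c[...,2]>.08)&(c[...,2]<.125)][:,2]))
print(get_state()["grip_width"],get_state()["ft_force"])
E
```

```text
scene top z [0.14962563 0.1512907 ] flange z 0.10070311801020748
wrist top z [0.14915487 0.14996232] flange z 0.10112490074707337
0.08558214015120705 [-0.0247727   0.08128119  0.57896767]
```

View pics/s4.png

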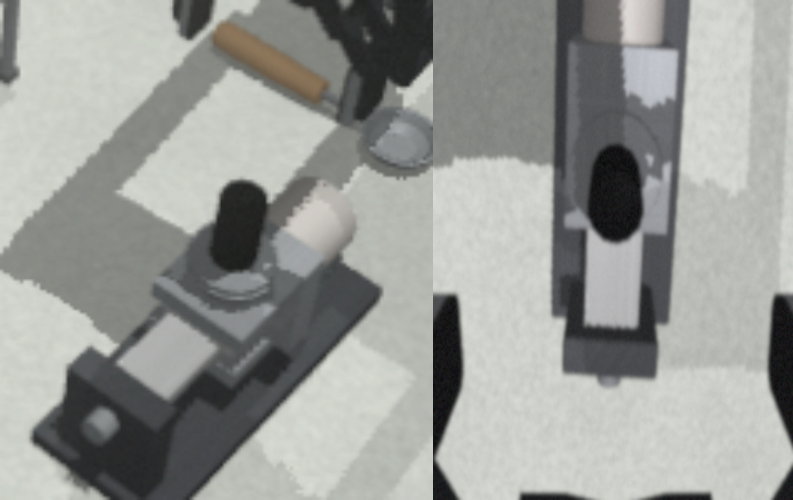

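The pin stands upright with its flange on the collar. Flange top measures 0.101 m and knob top about 0.149 m, as expected when home, and the gripper is clear.

```bash
python3 -c "
from station import *
print(close_job())"
```

```text
the job is handed in; nothing more can be done
None
```

The tall-knob pin is fully home in the yoke that holds the link, and the job was handed in at about 17 s of the 35 s limit.

- **What I did:** I took the pin from the middle hole of the rack and lowered it nose first through the collar. There was no contact force on the way down until it touched at the expected height (tool height 0.283 m). Then I let go and raised the gripper clear, to a tool height of 0.40 m.
- **Last checks:** The two cameras put the flange top at 0.1007 and 0.1011 m (expected 0.101) and the knob top at about 0.149 m (expected 0.149). The pin stands upright, the gripper is open, and the force on the tool is near zero.
- **Disagreement:** The top and wrist cameras placed the collar centre about 3 mm apart. I aimed between the two, within the 5 mm of clearance each side in the bore.
- **Not seen directly:** The shank inside the link's eye is hidden from the cameras. I take it as through because the flange sits at the right height on the collar.

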